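# Press a drawer front's flush pull home with the bench locking clamp

### The job

One of the two drawer fronts has its round flush pull still standing proud: lay that front flat under the pad of the bench locking clamp, pull centred on the round plate let into the bench, and swing the clamp's handle down until it snaps over centre and stays locked by itself with the pull pressed fully home. Then flick the release lever under the handle upwards, so that the clamp springs open, and leave the front lying there free. Work the clamp by feel without heaving on it, and leave the finished front, the drill, the bar clamp and the tape where they are.

Things in the scene. Friction and masses are not known exactly. Their poses are not given: they have to be found in the camera images.
- clamp: Bench locking clamp, bare steel C-jaw pliers on a foot, 290 mm long, fixed. Origin: on the bench at the centre of a flush 68 mm aluminium plate, where the pad comes down. y: level, from pad along the handles; x: across; z up. Foot and frame fill y 60 to 205, x -32 to 32 mm. The front goes in with its long side along x, below the open pad (45 mm up); the jaw above is 20 mm wide, up to 130 mm high.
- handle_end (a point): On top of the moving (upper) handle, 20 mm before its end: press here. Channel 24 mm wide in clamp x. In the clamp's frame y 223, z 218 mm sprung open (handle rising at 45 degrees away from the pad), y 243, z 173 half-way, y 257, z 105 locked, x always 0. From where the pad meets the proud pull it takes up to about 17 N, then eases and snaps over centre onto a hard stop.
- lever_tail (a point): Middle of the underside of the release lever's tail, a flat steel tongue 16 mm wide (clamp x), 5 mm thick, 40 mm long, in line under the moving handle and hidden by it from above. Locked: at y 242, z 53 mm in the clamp's frame, 25 mm of air between tail and handle, only bench below, both sides open; the tail spans y 222 to 262 mm. Below y 205 mm the frame stands under the lever.
- pad_face (a point): Centre of the rubber underside of the clamp's pad (36 mm across). The pad stem is sprung and gives about 5 mm when locked on the pull.
- toggle_link (a joint): Fold of the clamp's toggle, rad: 0 sprung fully open, about 1.29 on dead centre (straight), 1.39 locked over centre on its stop. The jaw's return spring opens the clamp whenever it is short of dead centre.
- release_lever (a joint): Lever's swing relative to the handle, rad: 0 at rest (sprung down), grows as the tail is lifted towards the handle, at most 0.26. With the clamp locked it meets the toggle at about 0.06 (6 mm at the tail) and breaks the lock at about 0.14 (14 mm), with 3 to 4 N at the tail; the handle then springs up by itself, 110 mm.
- front_centre (a point): Centre, half-way up, of the drawer front to be worked on: grey-laminated plywood, 200 mm (its x) by 64 mm (its y) by 18 mm thick, lying flat, about 0.2 kg with its pull. It can be taken across its 64 mm width near an end; the pull sits in the middle of its upper face.
- pull_top (a point): Centre of the top of that front's round flush pull: aluminium, rim 52 mm across, 3 mm thick, round a recessed cup, in the middle of the upper face. At the start the rim's underside is 5 to 8 mm above the face, its top 26 to 29 mm above the bench; pressed home the rim lies on the face, top 21 mm above the bench.
- pull (a joint): How far that pull has been pressed into its bore, m: 0 to 0.003 at the start, 0.008 when the rim lies on the face. It is a tight press fit (about 40 N) and stays where it is pressed.
- finished_centre (a point): Centre, half-way up, of the finished drawer front, the same in size and looks, but its pull is home already. Leave it alone.
- drill: Cordless drill lying on its side, 66 mm high, 216 mm from battery foot to head along its x; origin on the bench at the middle of the battery foot (118 mm wide). Leave it alone.
- bar_clamp: One-handed bar clamp lying flat, 300 mm bar along its y, 180 mm over all in x, 28 mm high; origin on the bench at its jaws' ends, 83 mm in -x from the middle of the bar. Leave it alone.
- tape_roll: Roll of masking tape lying flat, 104 mm across, 24 mm high, origin under its centre. Leave it alone.
Not all that is in view belongs to the job. Leave any green or yellow look-alike of the part that bears front_centre alone.

How it is judged:
By the outcome, as a careful person would: the job done as asked, in the order asked, and still so for the second after the job is handed in, with the robot touching nothing.
It also fails if it takes over 61 s, if anything falls off the work surface, if the arm or the gripper's body presses on something with over 40 N, if the wrist force passes 120 N, or if a joint passes its speed limit or range.

### The arm

A 6-joint arm with a two-finger parallel gripper is mounted at the origin on the work surface. World frame = base frame: x ahead of the robot, y to its left, z up, the work surface at z = 0. Lengths are in mm, angles in rad, forces in N, time in s.
With the tool pointing down it reaches from about 275 to 750 mm from the base axis. Payload 10.2 kg.
Tool frame: the origin (TCP) lies on the centre line of the jaws, within the pads' length; the fingertips stand 17 mm ahead of it and the grasp point (between the pads) lies 2 mm behind it; z points along the fingers, y is the line along which they close (so a half turn about z gives the same grasp; the last joint's range is limited). The gripper opens to 85 mm and grips with 20 to 120 N. Pads are 22 mm wide; open, the fingers measure 114 mm over their backs; the gripper's body (76 mm by 85 mm) begins 54 mm behind the grasp point. The pads swing forward as they close: fully open they stand 13 mm farther back than shut.
Start: joints at [0.904, 0.313, 1.498, -0, 1.331, -0.223], TCP at [225.435, 474.142, 248.294] pointing down, gripper open.
Joint ranges: [-2.94, 2.94], [-0.97, 2.17], [0.19, 2.56], [-1.23, 4.37], [0.02, 3.11], [-2.88, 2.88]. Speed limits (rad/s): [2.39, 2.39, 3.01, 3.14, 3.14, 3.14].

### API

Orientations are given as a unit quaternion [w, x, y, z].
In Python, from rig import ctrl gives the robot as it stands. The module is installed in compiled form; this text tells all that it offers.
- The arm moves only by the shell command python3 -m jog 'ROWS' [FORCE]. ROWS is JSON, a list of rows, each an object with "delta_pos": the shift along the world's x, y, z in mm, a list of three; "angular": the turn, a rotation vector about the world's x, y, z in rad, a list of three; "fingers": the opening, from 0 (shut) to 1 (fully open). In form: [{"delta_pos": [tx, ty, tz], "angular": [rx, ry, rz], "fingers": fingers}, ...]. A call has 1 to 10 rows; each row is the pose to reach, as a shift and turn from the pose commanded when the call began; what a row does not reach only later rows make up. A row lasts 1/8 s, in which the tool goes at most 62.5 mm and 10.7 degrees, less where a joint would pass 70% of its speed; a pose out of reach is approached as far as the arm can. A call with a gripper value outside its range is refused whole. The fingers move at their own pace and stop on an object; FORCE is the grip in N (left out, the last holds). Time passes only in rows, so rows that repeat a pose let the fingers close. It gives the time, the measured TCP pose, the force, the opening and the grip force at its end, in the units of the state.
- ctrl.sense(): the state, without advancing time (a new reading comes with each control period).
- ctrl.capture(name): name is "scene" or "top"; returns a dict with "pixels" (400x640x3 uint8, blue, green, red), "fx", "fy", "cx", "cy" (pixels), "R" (3x3) and "t" (3): a world point X has camera coordinates R X + t. Camera axes: x right, y down, z forward; pixel columns grow to the right and rows downward; lengths in mm; the calibration is good to about 2 mm. A picture is of the moment at which its call begins. There is no depth.
- ctrl.finish_job(): hands the job in; it is judged then, once.
The state is a dict: "time_s": time; "joints": joint angles; "dq": joint speeds; "tau": joint torques, N m; "eef_pos": TCP position; "ee_rot": TCP orientation; "force": force on the tool from outside, world axes, zero at the start; "wrist_torque": the same for the moment, N m; "grip_width": opening from 0.0 (shut) to 1.0 (fully open); "grip_force": force on a finger pad.
Only numpy, scipy, OpenCV 4.12 (cv2) and the standard library are available. Lean on these libraries where they do the work, as an engineer would, in place of code of your own. Each camera call takes 0.05 s, during which the arm holds its last target. There are 200 camera calls.

## Working session

There is one attempt and no reset: what is moved stays moved. The work goes in short steps, Python scripts to look and compute and a shell command to move; the robot and the scene stay as the last step left them, time stands still between calls to the robot, and variables do not carry over. Pictures are saved under pics/ and viewed, at most 10 in all, crops included, and the job is handed in when it is done.

```bash
mkdir -p pics
cat > h.py <<'E'
import numpy as np, cv2
from rig import ctrl
def cam(n):
    c=ctrl.capture(n); c['R']=np.array(c['R']); c['t']=np.array(c['t']).ravel(); c['pixels']=np.ascontiguousarray(c['pixels']); return c
def ray(c,u,v,z):
    d=c['R'].T@np.array([(u-c['cx'])/c['fx'],(v-c['cy'])/c['fy'],1]); o=-c['R'].T@c['t']
    return o+d*(z-o[2])/d[2]
def proj(c,X):
    p=c['R']@np.array(X,float)+c['t']; return np.array([c['fx']*p[0]/p[2]+c['cx'],c['fy']*p[1]/p[2]+c['cy']])
E
python3 - <<'E'
from h import *
for n in('top','scene'):
    c=cam(n); cv2.imwrite(f'pics/{n}0.png',c['pixels']); print(n,-c['R'].T@c['t'],c['R'][2],c['fx'])
    print([ray(c,u,v,0).round() for u,v in((0,0),(639,0),(0,399),(639,399))])
print(ctrl.sense())
E
```

```text
top [ 339.4721202  -109.58911484 1250.60769026] [ 0.18048913 -0.00857742 -0.98353958] 437.01547265493144
[array([1204.,  876.,    0.]), array([ 1190., -1149.,     0.]), array([ 24., 735.,   0.]), array([   2., -977.,    0.])]
scene [1232.11864262  127.38872377 1246.84706476] [-0.5177735  -0.19517539 -0.83295688] 420.1422943787705
[array([ -165., -2156.,     0.]), array([-1195.,   978.,     0.]), array([1364., -762.,    0.]), array([793., 864.,   0.])]
{'time_s': 0.1, 'joints': array([ 9.03603589e-01,  3.13399844e-01,  1.49835338e+00,  3.33197811e-05,
        1.33097116e+00, -2.23402387e-01]), 'dq': array([ 2.06170777e-04, -1.14408124e-03, -2.12513909e-04, -3.93806855e-05,
        4.22393139e-04,  6.99335862e-04]), 'tau': array([ 2.03864431e-03, -4.12905121e+01, -2.60143876e+01, -1.64634002e-04,
        3.03731336e-03, -4.51874212e-05]), 'eef_pos': array([225.29564726, 473.9808724 , 247.79222799]), 'ee_rot': array([-2.58335479e-04,  2.20082561e-01,  9.75481084e-01, -5.03712801e-04]), 'force': array([-0.88690239, -0.4807444 , -0.40188306]), 'wrist_torque': array([-0.01953544,  0.01236384, -0.04524417]), 'grip_force': 0.0, 'grip_width': 0.9976173027211392}
```

View pics/top0.png

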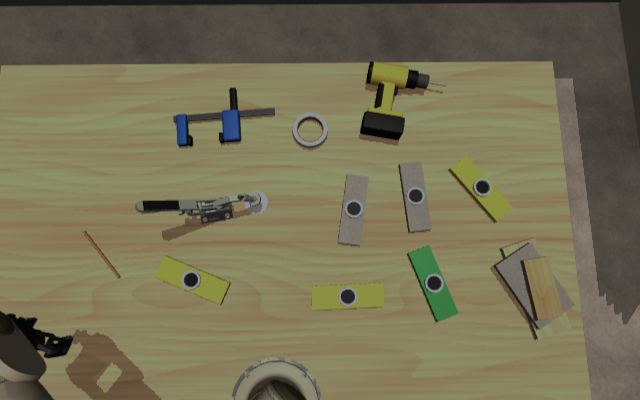

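View pics/scene0.png

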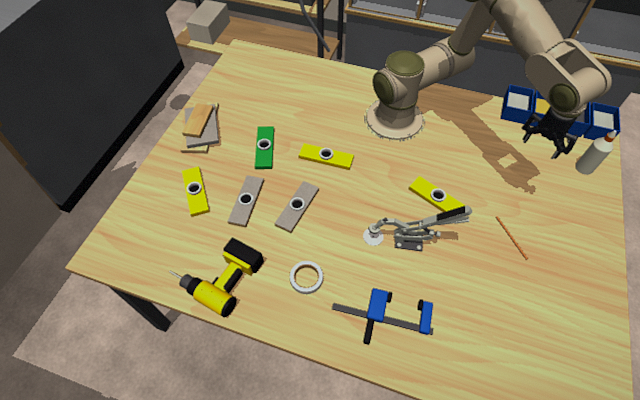

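Top view: grey fronts at (353,209) and (416,196). Look-alikes are yellow at (482,187), (191,280) and (347,297), and green at (434,283). The grey boards at about (530,285) are scrap. The clamp runs from its plate at (258,202) to the handle at (140,206). In the scene view the greys are at (297,204) and (245,199). Next I'll crop both greys and the clamp.

Run:
```python
from h import *
t=cv2.imread('pics/top0.png'); s=cv2.imread('pics/scene0.png')
f=lambda im,x,y,w,h,W,H:cv2.resize(im[y:y+h,x:x+w],(W,H),interpolation=cv2.INTER_CUBIC)
a=np.hstack([f(s,220,165,110,80,440,320),f(t,330,155,110,98,360,320)])
b=np.hstack([f(s,355,190,130,80,440,270),f(t,130,180,144,108,360,270)])
cv2.imwrite('pics/crop1.png',np.vstack([a,b]))
```

```text
(no output)
```

View pics/crop1.png

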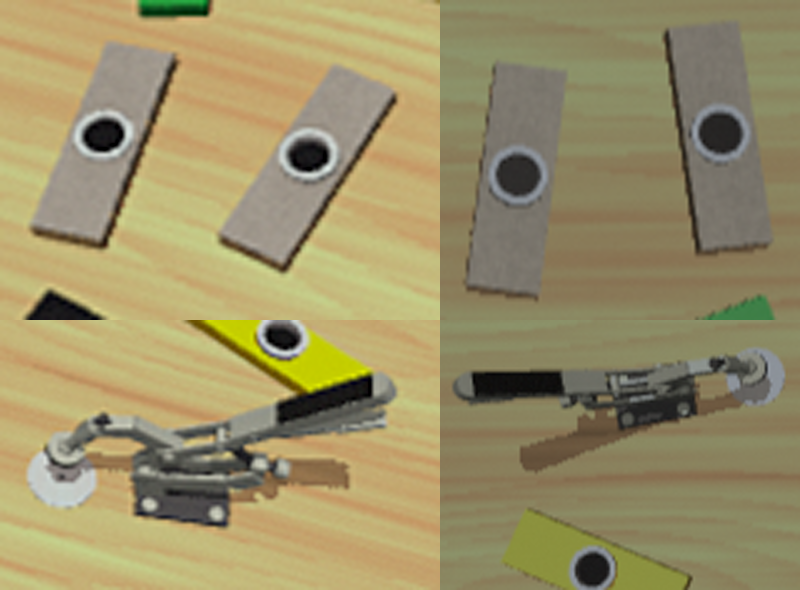

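Run:
```python
from h import *
import itertools
C={n:cam(n) for n in('top','scene')}
def tri(p,q):
    A=[];b=[]
    for c,(u,v) in((C['top'],p),(C['scene'],q)):
        d=c['R'].T@np.array([(u-c['cx'])/c['fx'],(v-c['cy'])/c['fy'],1]); d/=np.linalg.norm(d); P=np.eye(3)-np.outer(d,d); o=-c['R'].T@c['t']
        A.append(P);b.append(P@o)
    A=np.vstack(A);b=np.hstack(b);x=np.linalg.lstsq(A,b,rcond=None)[0];return x,np.linalg.norm(A@x-b)
R={'top':{'A':(353,209),'B':(416,196)},'scene':{'A':(297,204),'B':(245,199)}}
rings={}
for n,c in C.items():
    im=c['pixels'];hsv=cv2.cvtColor(im,cv2.COLOR_BGR2HSV)
    for k,(u,v) in R[n].items():
        x0,y0=u-42,v-42
        w=im[y0:y0+84,x0:x0+84].astype(int);h=hsv[y0:y0+84,x0:x0+84]
        g=w.sum(2)/3; 
        # face: low sat
        m=((h[...,1]<60)&(g>70)).astype(np.uint8)
        nl,lab,st,ce=cv2.connectedComponentsWithStats(m); 
        L=max(range(1,nl),key=lambda i:st[i,4] if st[i,0]+st[i,2]>20 and abs(ce[i]-42).max()<15 else 0)
        m=(lab==L).astype(np.uint8); cnt=max(cv2.findContours(m,0,2)[0],key=cv2.contourArea)
        hull=cv2.convexHull(cnt)
        P=np.array([ray(c,p[0][0]+x0,p[0][1]+y0,18)[:2] for p in hull],np.float32)
        rect=cv2.minAreaRect(P)
        # ring
        face=np.median(g[m>0]); rr=((g>face+ (255-face)*0.25 if n=='scene' else g>face+15)&(h[...,1]<60)).astype(np.uint8)
        ww=np.zeros_like(rr);ww[22:62,22:62]=1; rr*=ww
        dark=((g<60)).astype(np.uint8);nl,lab,st,ce=cv2.connectedComponentsWithStats(dark)
        cc=max(cv2.findContours(rr,0,1)[0],key=cv2.contourArea);e=cv2.fitEllipse(cv2.convexHull(cc))
        pc=(e[0][0]+x0,e[0][1]+y0);rings[n,k]=pc
        print(n,k,'rect',np.round(rect[0],1),np.round(rect[1],1),round(rect[2],1),'face',face,'ring',np.round(pc,2),np.round(e[1],1),'z18',ray(c,*pc,18).round(1),'z27',ray(c,*pc,27).round(1))
for k in 'AB': print(k,tri(rings['top',k],rings['scene',k]))
# plate
for n,(u,v) in {'top':(259,202),'scene':(373,236)}.items():
    c=C[n];x0,y0=u-20,v-20;w=c['pixels'][y0:y0+40,x0:x0+40];h=cv2.cvtColor(w,cv2.COLOR_BGR2HSV)
    m=((h[...,1]<45)&(h[...,2]>(130 if n=='top' else 170))).astype(np.uint8)
    cc=max(cv2.findContours(m,0,1)[0],key=cv2.contourArea);hu=cv2.convexHull(cc)
    P=np.array([ray(c,p[0][0]+x0,p[0][1]+y0,0)[:2] for p in hu],np.float32)
    print(n,'plate',cv2.minEnclosingCircle(P),cv2.fitEllipse(P))
    print('\n'.join(''.join('#' if a else '.' for a in r) for r in m))
print('handle tip',tri((136.5,206),(470,210)))
```

```text
top A rect [ 525.8 -219.2] [ 63.3 201.1] 81.3 face 116.66666666666667 ring [353.47 207.75] [17.1 17.5] z18 [ 527.6 -219.9   18. ] z27 [ 526.2 -219.1   27. ]
top B rect [ 561.6 -398.1] [200.6  64.4] 5.7 face 115.0 ring [415.4  194.97] [16.6 17.6] z18 [ 562.9 -398.8   18. ] z27 [ 561.2 -396.7   27. ]
scene A rect [ 526.3 -216.8] [ 64.1 197.9] 81.0 face 149.0 ring [296.7  202.88] [12.1 14.1] z18 [ 520.  -220.3   18. ] z27 [ 525.2 -217.7   27. ]
scene B rect [ 562.7 -395.2] [199.5  65. ] 5.6 face 149.0 ring [245.34 198.15] [11.3 14.4] z18 [ 560.2 -397.9   18. ] z27 [ 565.1 -394.1   27. ]
A (array([ 525.845745  , -218.26687029,   27.88202195]), np.float64(1.115029436212927))
B (array([ 562.06237608, -397.30750827,   21.24209814]), np.float64(1.0646925600786807))
top plate ((549.3577270507812, 61.4859733581543), 35.11497497558594) ((550.1016235351562, 59.44945526123047), (62.3132438659668, 69.77046203613281), 96.89524841308594)
........................................
........................................
........................................
........................................

[... 2684 characters left out ...]
...#################...........
..............##############............
..............#############.............
................#########...............
...................###..................
........................................
........................................
........................................
........................................
........................................
........................................
........................................
........................................
........................................
........................................
handle tip (array([504.7622369 , 311.71777233, 228.28671006]), np.float64(0.5564564224034705))
```

Front A is the proud one: its pull top is at z≈27.9, against 21.2 for B. Its centre is (526,-218) with the long axis at -8.8°. The plate is at (549.6,62) and the clamp's y axis is about (-0.177,0.984), so yaw is 10.2°. I'll grasp the near end at (447,-206).

```bash
python3 -m jog '[{"delta_pos":[222,-680,-128],"angular":[0,0,0.29],"fingers":1},{"delta_pos":[222,-680,-128],"angular":[0,0,0.29],"fingers":1},{"delta_pos":[222,-680,-128],"angular":[0,0,0.29],"fingers":1},{"delta_pos":[222,-680,-128],"angular":[0,0,0.29],"fingers":1},{"delta_pos":[222,-680,-128],"angular":[0,0,0.29],"fingers":1},{"delta_pos":[222,-680,-128],"angular":[0,0,0.29],"fingers":1},{"delta_pos":[222,-680,-128],"angular":[0,0,0.29],"fingers":1},{"delta_pos":[222,-680,-128],"angular":[0,0,0.29],"fingers":1},{"delta_pos":[222,-680,-128],"angular":[0,0,0.29],"fingers":1},{"delta_pos":[222,-680,-128],"angular":[0,0,0.29],"fingers":1}]'
```

```text
time_s: 1.45
eef_pos: [415.4, -108.9, 138.7]
ee_rot: [0.0, 0.077, 0.997, -0.0]
force: [1.6, 1.1, -0.0]
grip_width: 0.997
grip_force: 0.0
```

```bash
python3 -m jog '[{"delta_pos":[32,-97,-60],"angular":[0,0,0],"fingers":1},{"delta_pos":[32,-97,-60],"angular":[0,0,0],"fingers":1},{"delta_pos":[32,-97,-60],"angular":[0,0,0],"fingers":1},{"delta_pos":[32,-97,-60],"angular":[0,0,0],"fingers":1}]'
python3 - <<'E'
from h import *
c=cam('scene');cv2.imwrite('pics/s2.png',cv2.resize(c['pixels'][120:280,180:380],(750,600)))
print(ctrl.sense()['eef_pos'])
E
```

```text
time_s: 1.95
eef_pos: [446.9, -203.2, 79.1]
ee_rot: [-0.0, 0.077, 0.997, 0.0]
force: [0.9, -0.7, 0.0]
grip_width: 0.994
grip_force: 0.0
[ 447.09418366 -202.8909715    79.53549377]
```

View pics/s2.png

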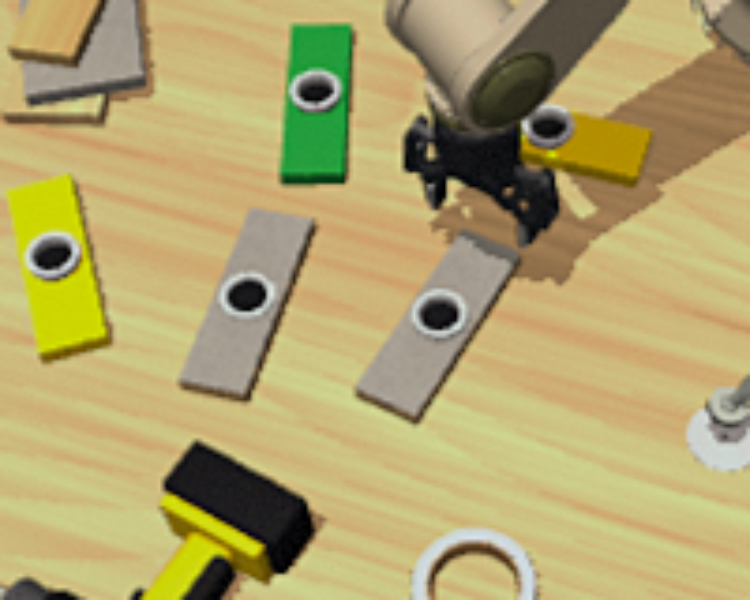

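The open gripper is above front A's near end, at about (480,190) in the crop, with one finger either side of it. The way down is clear.

```bash
python3 -m jog '[{"delta_pos":[0,-3,-30],"angular":[0,0,0],"fingers":1},{"delta_pos":[0,-3,-50],"angular":[0,0,0],"fingers":1},{"delta_pos":[0,-3,-59],"angular":[0,0,0],"fingers":1},{"delta_pos":[0,-3,-63],"angular":[0,0,0],"fingers":1},{"delta_pos":[0,-3,-63],"angular":[0,0,0],"fingers":1}]'
```

```text
time_s: 2.62
eef_pos: [447.4, -206.6, 16.6]
ee_rot: [0.0, 0.077, 0.997, -0.0]
force: [0.3, -0.3, -0.4]
grip_width: 1.001
grip_force: 0.0
```

```bash
python3 -m jog '[{"delta_pos":[0,0,-2],"angular":[0,0,0],"fingers":1},{"delta_pos":[0,0,-4],"angular":[0,0,0],"fingers":1},{"delta_pos":[0,0,-4],"angular":[0,0,0],"fingers":1}]'; python3 -m jog '[{"delta_pos":[0,0,0],"angular":[0,0,0],"fingers":0.7},{"delta_pos":[0,0,0],"angular":[0,0,0],"fingers":0.6},{"delta_pos":[0,0,0],"angular":[0,0,0],"fingers":0.6},{"delta_pos":[0,0,0],"angular":[0,0,0],"fingers":0.6},{"delta_pos":[0,0,0],"angular":[0,0,0],"fingers":0.6},{"delta_pos":[0,0,0],"angular":[0,0,0],"fingers":0.6}]' 50
```

```text
time_s: 3.0
eef_pos: [447.1, -206.7, 11.9]
ee_rot: [-0.0, 0.077, 0.997, 0.0]
force: [-0.1, 0.6, 0.1]
grip_width: 1.001
grip_force: 0.0
time_s: 3.75
eef_pos: [447.2, -206.7, 12.4]
ee_rot: [0.0, 0.077, 0.997, -0.0]
force: [-1.3, 0.4, 5.4]
grip_width: 0.737
grip_force: 55.8
```

```bash
python3 -m jog '[{"delta_pos":[0,0,6],"angular":[0,0,0],"fingers":0.6},{"delta_pos":[2,20,8],"angular":[0,0,0.08],"fingers":0.6},{"delta_pos":[6,50,8],"angular":[0,0,0.16],"fingers":0.6},{"delta_pos":[10,85,8],"angular":[0,0,0.24],"fingers":0.6},{"delta_pos":[14,120,8],"angular":[0,0,0.332],"fingers":0.6},{"delta_pos":[24,150,8],"angular":[0,0,0.332],"fingers":0.6},{"delta_pos":[29,170,8],"angular":[0,0,0.332],"fingers":0.6},{"delta_pos":[29,170,8],"angular":[0,0,0.332],"fingers":0.6}]'
python3 - <<'E'
from h import *
c=cam('scene');cv2.imwrite('pics/s3.png',cv2.resize(c['pixels'][150:270,280,][:0] if 0 else c['pixels'][140:270,280:480],(800,520)))
E
```

```text
time_s: 4.75
eef_pos: [476.0, -35.7, 20.0]
ee_rot: [-0.0, -0.09, 0.996, 0.0]
force: [-0.8, -0.5, -2.3]
grip_width: 0.736
grip_force: 55.4
```

View pics/s3.png

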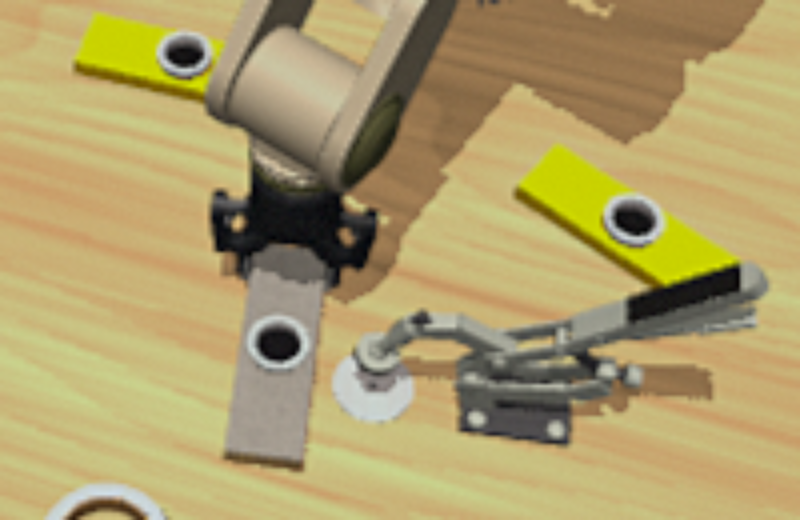

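Front A is carried level, long side along clamp x. Its pull is at (278,343) in the crop, beside the plate at (373,385). I'll measure the pull in the hand before going in.

```bash
cat >> h.py <<'E'
def ring(c,X,r=16,thr=25):
    u,v=proj(c,X).round().astype(int); x0,y0=u-r,v-r
    w=c['pixels'][y0:y0+2*r,x0:x0+2*r]; g=w.mean(2); s=cv2.cvtColor(w,cv2.COLOR_BGR2HSV)[...,1]
    m=((g<70)).astype(np.uint8); nl,lab,st,ce=cv2.connectedComponentsWithStats(m)
    L=max(range(1,nl),key=lambda i:st[i,4]-5*abs(ce[i]-r).max())
    dark=(ce[L][0]+x0,ce[L][1]+y0)
    m=((s<60)&(g>np.median(g)+thr)).astype(np.uint8)
    cc=max(cv2.findContours(m,0,1)[0],key=cv2.contourArea); e=cv2.fitEllipse(cv2.convexHull(cc))
    return np.array([e[0][0]+x0,e[0][1]+y0]),np.round(e[1],1),np.round(dark,1)
def tri(C,P):
    A=[];b=[]
    for c,(u,v) in zip(C,P):
        d=c['R'].T@np.array([(u-c['cx'])/c['fx'],(v-c['cy'])/c['fy'],1]); d/=np.linalg.norm(d); Q=np.eye(3)-np.outer(d,d)
        A.append(Q);b.append(Q@(-c['R'].T@c['t']))
    A=np.vstack(A);b=np.hstack(b);x=np.linalg.lstsq(A,b,rcond=None)[0];return x.round(1),round(np.linalg.norm(A@x-b),1)
E
python3 - <<'E'
from h import *
C=[cam('top'),cam('scene')];P=[]
for c,t in zip(C,(15,30)):
    r=ring(c,[554,-21,35],thr=t);P.append(r[0]);print(r,ray(c,*r[0],35.5).round(1))
print(tri(C,P),ctrl.sense()['eef_pos'].round(1))
E
```

```text
(array([281.75864601, 211.52436829]), array([ 6. , 45.4]), array([285.5, 194.9])) [516.2 -16.7  35.5]
(array([348.57889366, 224.84227276]), array([13. , 15.1]), array([348.6, 225.5])) [554.8 -22.   35.5]
(array([525.4, -20.5, -13.1]), np.float64(11.0)) [476.  -37.3  20. ]
```

```bash
python3 -m jog '[{"delta_pos":[-1,25,0],"angular":[0,0,0],"fingers":0.6},{"delta_pos":[-3,50,0],"angular":[0,0,0],"fingers":0.6},{"delta_pos":[-4,70,0],"angular":[0,0,0],"fingers":0.6},{"delta_pos":[-5,84,0],"angular":[0,0,0],"fingers":0.6},{"delta_pos":[-5,84,0],"angular":[0,0,0],"fingers":0.6},{"delta_pos":[-5,84,-4],"angular":[0,0,0],"fingers":0.6},{"delta_pos":[-5,84,-7],"angular":[0,0,0],"fingers":0.6},{"delta_pos":[-5,84,-7],"angular":[0,0,0],"fingers":0.6}]'
python3 - <<'E'
from h import *
C=[cam('top'),cam('scene')]
a=cv2.resize(C[0]['pixels'][160:250,190:300],(400,327));b=cv2.resize(C[1]['pixels'][180:270,330:440],(400,327))
cv2.imwrite('pics/s4.png',np.hstack([a,b]))
E
```

```text
time_s: 5.9
eef_pos: [471.2, 46.9, 12.8]
ee_rot: [-0.0, -0.089, 0.996, 0.0]
force: [-0.3, -0.3, -1.6]
grip_width: 0.736
grip_force: 55.6
```

View pics/s4.png

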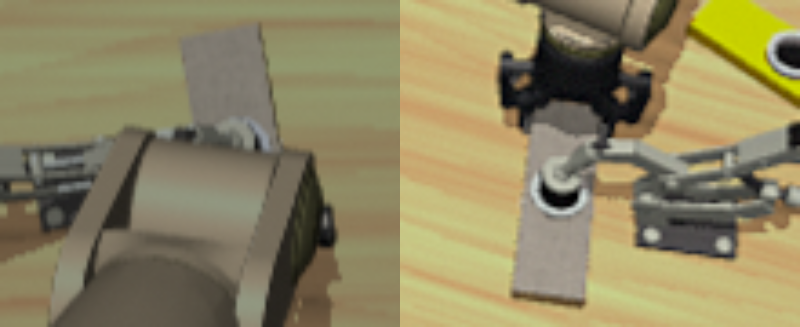

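Front is under the pad, with the pull at (560,190) in the right half and the jaw arm over it. I'll set it down, release, retract, and then check the placing.

```bash
python3 -m jog '[{"delta_pos":[0,0,-1],"angular":[0,0,0],"fingers":0.6},{"delta_pos":[0,0,-1],"angular":[0,0,0],"fingers":0.8},{"delta_pos":[0,0,-1],"angular":[0,0,0],"fingers":0.95},{"delta_pos":[0,0,-1],"angular":[0,0,0],"fingers":0.95},{"delta_pos":[0,0,10],"angular":[0,0,0],"fingers":0.95},{"delta_pos":[0,0,50],"angular":[0,0,0],"fingers":0.95},{"delta_pos":[-30,0,110],"angular":[0,0,0],"fingers":0.95},{"delta_pos":[-90,0,170],"angular":[0,0,0],"fingers":0.9},{"delta_pos":[-130,0,200],"angular":[0,0,0],"fingers":0.9},{"delta_pos":[-130,0,210],"angular":[0,0,0],"fingers":0.9}]'
python3 - <<'E'
from h import *
C=[cam('top'),cam('scene')]
a=cv2.resize(C[0]['pixels'][160:250,190:300],(400,327));b=cv2.resize(C[1]['pixels'][180:270,330:440],(400,327))
cv2.imwrite('pics/s5.png',np.hstack([a,b]))
# grey face far/near corners: hull of low-sat face in the scene, z=18
for n,c,X in(('top',C[0],[549,62,18]),('scene',C[1],[549,62,18])):
    u,v=proj(c,X).round().astype(int);r=40;x0,y0=u-r,v-r
    w=c['pixels'][y0:v+r,x0:u+r];h=cv2.cvtColor(w,cv2.COLOR_BGR2HSV);g=w.mean(2)
    m=((h[...,1]<50)&(g>90)).astype(np.uint8)
    poly=np.array([proj(c,[549.6+s*.984-t*.177,62+s*.177+t*.984,18])-[x0,y0] for s,t in((-112,-45),(112,-45),(112,40),(-112,40))]).astype(np.int32)
    k=np.zeros_like(m);cv2.fillPoly(k,[poly],1);m=cv2.morphologyEx(m*k,cv2.MORPH_OPEN,np.ones((3,3)))
    pts=cv2.findNonZero(m)[:,0]
    P=np.array([ray(c,p[0]+x0,p[1]+y0,18)[:2] for p in pts],np.float32)
    R=cv2.minAreaRect(P);print(n,np.round(R[0],1),np.round(R[1],1),round(R[2],1))
    # edges by s-band in clamp frame
    q=(P-[549.6,62])@np.array([[.984,-.177],[.177,.984]])
    for s in range(-95,100,15):
        b=q[abs(q[:,0]-s)<6]; print(s,b[:,1].min().round(),b[:,1].max().round(),end=' | ') if len(b) else None
    print(q[:,0].min(),q[:,0].max())
E
```

```text
time_s: 7.25
eef_pos: [339.4, 47.5, 225.4]
ee_rot: [0.002, -0.089, 0.996, -0.001]
force: [0.7, 0.2, -0.8]
grip_width: 0.897
grip_force: 0.0
top [548.5  60.7] [199.1  62.1] 10.0
-95 -32.0 30.0 | -80 -31.0 30.0 | -65 -31.0 30.0 | -50 -32.0 30.0 | -35 -32.0 28.0 | -20 -32.0 18.0 | -5 -32.0 28.0 | 10 -32.0 24.0 | 25 -31.0 30.0 | 40 -32.0 30.0 | 55 -31.0 29.0 | 70 -31.0 29.0 | 85 -32.0 30.0 | -100.75206855239871 98.30392406616208
scene [549.6  62.2] [197.5  60.8] 10.5
-95 -29.0 29.0 | -80 -28.0 30.0 | -65 -31.0 28.0 | -50 -29.0 29.0 | -35 -27.0 24.0 | -20 -29.0 25.0 | -5 -30.0 29.0 | 10 -29.0 30.0 | 25 -28.0 28.0 | 40 -30.0 30.0 | 55 -28.0 31.0 | 70 -30.0 29.0 | 85 -28.0 30.0 | -98.78339655532838 98.75395462188719
```

View pics/s5.png

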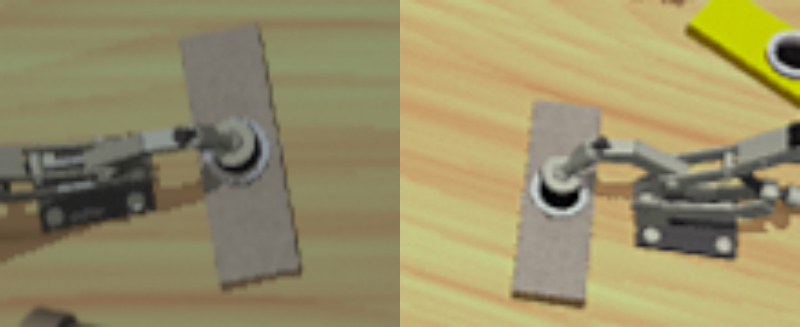

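The front is within about 1 mm of the plate centre and at about 10° yaw, so the placing is good. Next I'll shut the fingers and go above the handle end.

```bash
python3 -m jog '[{"delta_pos":[0,20,50],"angular":[0,0,0],"fingers":0},{"delta_pos":[172,228,50],"angular":[0,0,0],"fingers":0},{"delta_pos":[172,228,50],"angular":[0,0,0],"fingers":0},{"delta_pos":[172,228,50],"angular":[0,0,0],"fingers":0},{"delta_pos":[172,228,50],"angular":[0,0,0],"fingers":0},{"delta_pos":[172,228,50],"angular":[0,0,0],"fingers":0},{"delta_pos":[172,228,50],"angular":[0,0,0],"fingers":0},{"delta_pos":[172,228,50],"angular":[0,0,0],"fingers":0}]' 30
python3 - <<'E'
from h import *
c=cam('scene');s=ctrl.sense();print(s['eef_pos'],s['force'],s['grip_width'])
cv2.imwrite('pics/s6.png',cv2.resize(c['pixels'][120:270,350:550],(800,600)))
E
```

```text
time_s: 8.35
eef_pos: [512.9, 274.8, 272.4]
ee_rot: [-0.001, -0.089, 0.996, -0.0]
force: [0.4, -0.4, 0.8]
grip_width: -0.0
grip_force: 0.0
[512.84265864 274.66572464 272.81392388] [-0.08540415  0.20298804  0.00563121] -0.0014441786782901915
```

View pics/s6.png

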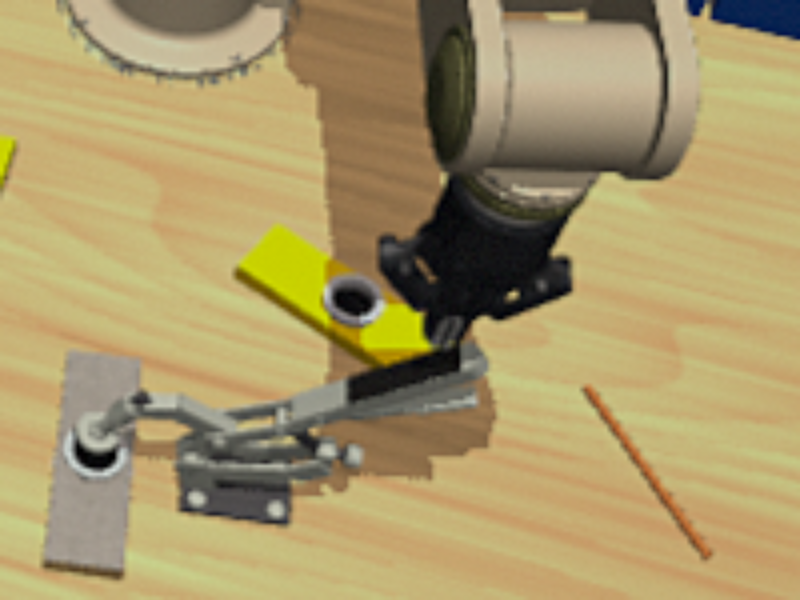

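```bash
python3 -m jog '[{"delta_pos":[-1,0,-15],"angular":[0,0,0],"fingers":0},{"delta_pos":[-1,0,-26],"angular":[0,0,0],"fingers":0},{"delta_pos":[-1,0,-30],"angular":[0,0,0],"fingers":0}]'; python3 -m jog '[{"delta_pos":[0,0,-4],"angular":[0,0,0],"fingers":0},{"delta_pos":[0,0,-8],"angular":[0,0,0],"fingers":0}]';python3 -m jog '[{"delta_pos":[0,1,-5],"angular":[0,0,0],"fingers":0},{"delta_pos":[-1,4,-12],"angular":[0,0,0],"fingers":0}]'
```

```text
time_s: 8.78
eef_pos: [511.7, 275.1, 241.8]
ee_rot: [-0.001, -0.089, 0.996, -0.0]
force: [0.0, -0.8, 0.4]
grip_width: 0.002
grip_force: 0.0
time_s: 9.02
eef_pos: [512.2, 275.4, 234.9]
ee_rot: [0.0, -0.089, 0.996, 0.0]
force: [-0.5, 0.9, 0.3]
grip_width: -0.003
grip_force: 0.0
time_s: 9.28
eef_pos: [511.5, 279.5, 223.3]
ee_rot: [0.001, -0.089, 0.996, 0.0]
force: [1.3, 0.1, 4.5]
grip_width: -0.004
grip_force: 1.4
```

```bash
python3 -m jog '[{"delta_pos":[-1,4,-8],"angular":[0,0,0],"fingers":0},{"delta_pos":[-2,8,-16],"angular":[0,0,0],"fingers":0},{"delta_pos":[-3,12,-24],"angular":[0,0,0],"fingers":0}]';python3 -m jog '[{"delta_pos":[-1,3,-8],"angular":[0,0,0],"fingers":0},{"delta_pos":[-1,5,-16],"angular":[0,0,0],"fingers":0}]'
```

```text
time_s: 9.65
eef_pos: [508.0, 291.2, 198.1]
ee_rot: [-0.0, -0.089, 0.996, -0.001]
force: [1.4, -3.2, 2.1]
grip_width: 0.0
grip_force: 1.6
time_s: 9.9
eef_pos: [507.0, 296.4, 183.0]
ee_rot: [-0.0, -0.089, 0.996, -0.0]
force: [-1.2, -4.4, 9.8]
grip_width: -0.002
grip_force: 5.5
```

```bash
python3 -m jog '[{"delta_pos":[0,2,-7],"angular":[0,0,0],"fingers":0},{"delta_pos":[-1,4,-14],"angular":[0,0,0],"fingers":0}]';python3 -m jog '[{"delta_pos":[0,2,-6],"angular":[0,0,0],"fingers":0},{"delta_pos":[-1,3,-12],"angular":[0,0,0],"fingers":0}]'; python3 -m jog '[{"delta_pos":[0,1,-5],"angular":[0,0,0],"fingers":0},{"delta_pos":[0,2,-10],"angular":[0,0,0],"fingers":0}]'
```

```text
time_s: 10.15
eef_pos: [506.2, 300.1, 169.7]
ee_rot: [0.0, -0.089, 0.996, -0.0]
force: [1.1, -7.7, 9.5]
grip_width: -0.002
grip_force: 6.0
time_s: 10.4
eef_pos: [505.5, 302.7, 157.1]
ee_rot: [0.0, -0.089, 0.996, -0.001]
force: [3.7, -8.0, 6.3]
grip_width: 0.004
grip_force: 4.0
time_s: 10.65
eef_pos: [505.1, 305.0, 146.8]
ee_rot: [-0.0, -0.089, 0.996, -0.0]
force: [1.6, -4.5, 3.9]
grip_width: -0.004
grip_force: 2.1
```

```bash
python3 -m jog '[{"delta_pos":[0,1,-5],"angular":[0,0,0],"fingers":0},{"delta_pos":[0,2,-9],"angular":[0,0,0],"fingers":0}]';python3 -m jog '[{"delta_pos":[0,1,-4],"angular":[0,0,0],"fingers":0}]';python3 -m jog '[{"delta_pos":[0,0,-3],"angular":[0,0,0],"fingers":0}]'
```

```text
time_s: 10.9
eef_pos: [504.7, 307.6, 137.3]
ee_rot: [-0.001, -0.089, 0.996, 0.0]
force: [-0.1, -1.5, 1.0]
grip_width: 0.001
grip_force: 0.7
time_s: 11.02
eef_pos: [504.7, 308.7, 133.4]
ee_rot: [-0.0, -0.089, 0.996, 0.0]
force: [-0.1, 1.0, -0.0]
grip_width: -0.001
grip_force: 0.0
time_s: 11.15
eef_pos: [504.8, 308.6, 130.4]
ee_rot: [-0.0, -0.089, 0.996, 0.0]
force: [-0.3, -0.2, -0.3]
grip_width: 0.001
grip_force: 0.0
```

```bash
for i in 1; do python3 -m jog '[{"delta_pos":[0,0,-2],"angular":[0,0,0],"fingers":0},{"delta_pos":[0,0,-4],"angular":[0,0,0],"fingers":0}]'; done;python3 -m jog '[{"delta_pos":[0,0,-2],"angular":[0,0,0],"fingers":0}]';python3 -m jog '[{"delta_pos":[0,0,-2],"angular":[0,0,0],"fingers":0}]'
```

```text
time_s: 11.4
eef_pos: [505.1, 308.4, 126.9]
ee_rot: [0.0, -0.089, 0.996, 0.0]
force: [1.0, -0.7, 0.4]
grip_width: 0.001
grip_force: 0.0
time_s: 11.52
eef_pos: [505.1, 308.3, 124.9]
ee_rot: [0.0, -0.089, 0.996, 0.0]
force: [0.0, -0.6, -0.1]
grip_width: -0.001
grip_force: 0.0
time_s: 11.65
eef_pos: [505.1, 308.3, 122.9]
ee_rot: [0.0, -0.089, 0.996, 0.0]
force: [-1.0, -0.2, -0.2]
grip_width: -0.003
grip_force: 0.0
```

```bash
python3 -m jog '[{"delta_pos":[0,0,-2],"angular":[0,0,0],"fingers":0}]';python3 -m jog '[{"delta_pos":[0,0,-2],"angular":[0,0,0],"fingers":0}]';python3 -m jog '[{"delta_pos":[0,0,-2],"angular":[0,0,0],"fingers":0}]'
```

```text
time_s: 11.78
eef_pos: [505.1, 308.3, 120.9]
ee_rot: [0.0, -0.089, 0.996, 0.0]
force: [-0.0, 0.3, 0.4]
grip_width: 0.0
grip_force: 0.0
time_s: 11.9
eef_pos: [505.1, 308.3, 118.9]
ee_rot: [0.0, -0.089, 0.996, 0.0]
force: [-0.4, 0.3, 1.1]
grip_width: -0.001
grip_force: 0.3
time_s: 12.02
eef_pos: [505.2, 308.5, 117.3]
ee_rot: [0.0, -0.089, 0.996, 0.0]
force: [-2.2, -0.3, 8.0]
grip_width: -0.002
grip_force: 3.6
```

Hard stop at TCP z≈118 with 8 N, so it has snapped over centre. I'll back off and check that it holds.

```bash
python3 -m jog '[{"delta_pos":[0,0,15],"angular":[0,0,0],"fingers":0},{"delta_pos":[0,0,40],"angular":[0,0,0],"fingers":0},{"delta_pos":[-50,-12,43],"angular":[0,0,0],"fingers":0},{"delta_pos":[-85,-20,43],"angular":[0,0,0],"fingers":0},{"delta_pos":[-105,-20,53],"angular":[0.17,-0.945,0],"fingers":0},{"delta_pos":[-105,-20,53],"angular":[0.17,-0.945,0],"fingers":0},{"delta_pos":[-105,-20,53],"angular":[0.17,-0.945,0],"fingers":0},{"delta_pos":[-105,-20,53],"angular":[0.17,-0.945,0],"fingers":0},{"delta_pos":[-105,-20,53],"angular":[0.17,-0.945,0],"fingers":0},{"delta_pos":[-105,-20,53],"angular":[0.17,-0.945,0],"fingers":0}]'
python3 - <<'E'
from h import *
C=[cam('top'),cam('scene')]
a=cv2.resize(C[0]['pixels'][150:310,110:290],(450,400));b=cv2.resize(C[1]['pixels'][130:270,345:495],(429,400))
cv2.imwrite('pics/s7.png',np.hstack([a,b])[:,:800] if 0 else cv2.resize(np.hstack([a,b]),(800,364)))
c=C[0];m=cv2.inRange(cv2.cvtColor(c['pixels'],cv2.COLOR_BGR2HSV),(22,120,80),(35,255,255))[250:310,150:240]
t=cv2.imread('pics/top0.png');m=cv2.inRange(cv2.cvtColor(t,cv2.COLOR_BGR2HSV),(22,150,80),(35,255,255))[250:310,150:240]
cc=max(cv2.findContours(m,0,2)[0],key=cv2.contourArea)
P=np.array([ray(c,p[0][0]+150,p[0][1]+250,18)[:2] for p in cc],np.float32);R=cv2.minAreaRect(P);print(R)
print(((cv2.boxPoints(R)-[549.6,62])@np.array([[.984,-.177],[.177,.984]])).round())
print(ctrl.sense()['joints'].round(2))
E
```

```text
time_s: 13.28
eef_pos: [404.9, 285.5, 205.9]
ee_rot: [0.407, -0.079, 0.91, 0.032]
force: [-0.4, 0.5, 0.3]
grip_width: -0.005
grip_force: 0.0
((314.4074401855469, 212.5285186767578), (1.9759842157363892, 3.7621257305145264), 45.23826599121094)
[[-207.  191.]
 [-205.  188.]
 [-203.  189.]
 [-205.  192.]]
[ 0.5   0.07  2.15 -1.19  0.26 -0.18]
```

View pics/s7.png

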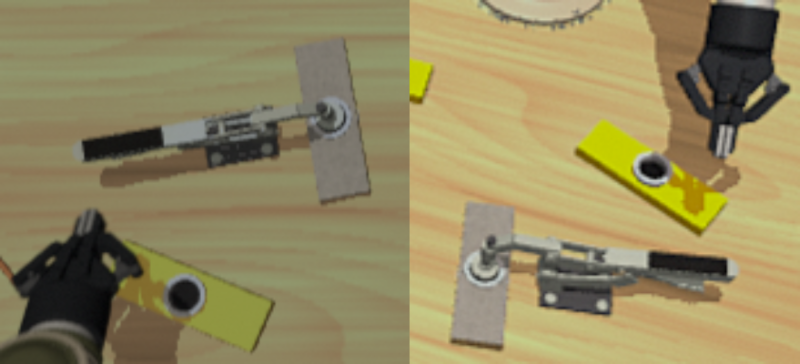

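The clamp stays locked with nothing touching it: the handle is low and level, the pad is on the pull, and the lever tail shows under the handle at about (700,285). The yellow front is clear of the gripper.

Tilting from the robot side runs near the j4 and j5 limits. I'll reach the tail from the far side instead, with the tool leaning back towards the robot.

```bash
python3 -m jog '[{"delta_pos":[0,0,30],"angular":[-0.287,1.594,0],"fingers":0},{"delta_pos":[0,0,50],"angular":[-0.287,1.594,0],"fingers":0},{"delta_pos":[0,0,50],"angular":[-0.287,1.594,0],"fingers":0},{"delta_pos":[50,12,50],"angular":[-0.287,1.594,0],"fingers":0},{"delta_pos":[100,23,50],"angular":[-0.287,1.594,0],"fingers":0},{"delta_pos":[150,33,50],"angular":[-0.287,1.594,0],"fingers":0},{"delta_pos":[188,43,40],"angular":[-0.287,1.594,0],"fingers":0},{"delta_pos":[198,43,20],"angular":[-0.287,1.594,0],"fingers":0},{"delta_pos":[198,43,14],"angular":[-0.287,1.594,0],"fingers":0},{"delta_pos":[198,43,14],"angular":[-0.287,1.594,0],"fingers":0}]'
python3 - <<'E'
from h import *
from scipy.spatial.transform import Rotation as Ro
from scipy.optimize import least_squares
s=ctrl.sense();q=s['ee_rot'];R=Ro.from_quat([q[1],q[2],q[3],q[0]]).as_matrix();print(s['joints'].round(3),R[:,2].round(3),R[:,1].round(3),s['eef_pos'].round(1))
data=[([.9036,.3134,1.4984,0,1.331,-.2234],[225.4,474.1,248.3],None)]
d=[( .5,.07,2.15,[404.9,285.5,205.9],[.407,-.079,.91,.032]),(*s['joints'][:3],s['eef_pos'],q),(.9036,.3134,1.4984,[225.4,474.1,248.3],[0,.22,.975,0])]
def res(p):
    h,r0,a,b,e,L=p;o=[]
    for j1,j2,j3,x,q in d:
        z=Ro.from_quat([q[1],q[2],q[3],q[0]]).as_matrix()[:,2];w=np.array(x)-L*z
        f=j2+j3; o+= [r0+a*np.sin(j2)+b*np.sin(f)+e*np.cos(f)-np.hypot(w[0],w[1]), h+a*np.cos(j2)+b*np.cos(f)-e*np.sin(f)-w[2]]
        o+=[ .3*np.hypot(w[0],w[1])*(np.arctan2(w[1],w[0])-j1)]
    return o+[p[1]*.05,p[4]*.05]
r=least_squares(res,[200,0,400,400,0,200]);print(r.x.round(),np.round(r.fun,1))
E
```

```text
time_s: 14.62
eef_pos: [587.7, 322.0, 213.9]
ee_rot: [-0.333, -0.088, 0.938, -0.032]
force: [-6.0, -6.1, 32.1]
grip_width: 0.001
grip_force: 0.0
[ 0.301  1.195  0.186  0.108  2.436 -1.399] [-0.619 -0.119 -0.776] [-0.187  0.982 -0.002] [587.7 322.  213.9]
[146. 109. 363. 321.   4. 159.] [-4.  -1.2 28.9 -3.2 -2.  36.7  7.   3.2 35.2  5.5  0.2]
```

```bash
python3 -m jog '[{"delta_pos":[-10,-3,-10],"angular":[0,0,0],"fingers":0},{"delta_pos":[-16,-4,-20],"angular":[0,0,0],"fingers":0}]'
python3 - <<'E'
from h import *
s=ctrl.sense();print(s['joints'].round(3),s['force'].round(1))
E
```

```text
time_s: 14.88
eef_pos: [572.5, 318.7, 193.9]
ee_rot: [-0.328, -0.087, 0.94, -0.031]
force: [0.3, 0.8, 0.6]
grip_width: 0.0
grip_force: 0.0
[ 0.303  1.095  0.433  0.094  2.28  -1.416] [0.3 0.8 0.6]
```

```bash
cat > k.py <<'E'
from h import *
from scipy.spatial.transform import Rotation as Ro
from scipy.optimize import least_squares
Z=lambda t:Ro.from_euler('z',t); Y=lambda t:Ro.from_euler('y',t)
D=[([.9036,.3134,1.4984,0,1.331,-.2234],[225.4,474.1,248.3],[0,.22,.975,0]),([.5,.07,2.15,-1.19,.26,-.18],[404.9,285.5,205.9],[.407,-.079,.91,.032]),
([.301,1.195,.186,.108,2.436,-1.399],[587.7,322,213.9],[-.333,-.088,.938,-.032]),([.303,1.095,.433,.094,2.28,-1.416],[572.5,318.7,193.9],[-.328,-.087,.94,-.031])]
def fk(p,j):
    h,r0,a,b,e,L,s=p[:7]
    A=Z(j[0]);B=A*Y(j[1]);C=B*Y(j[2]);E=C*Z(j[3])*Y(j[4])*Z(j[5]+p[7])
    return A.apply([r0,s,h])+B.apply([0,0,a])+C.apply([e,0,b])+E.apply([0,0,L]),E
def res(p):
    o=[]
    for j,x,q in D:
        t,E=fk(p,j);o+=list(t-x);o+=list(100*(E.inv()*Ro.from_quat([q[1],q[2],q[3],q[0]])).as_rotvec())
    return o+[p[1]*.02,p[4]*.02]
K=min((least_squares(res,[150,0,370,350,0,200,118,y0]) for y0 in(0,1.57,3.14,-1.57)),key=lambda r:r.cost)
P=K.x
lo=np.array([-2.94,-.97,.19,-1.23,.02,-2.88]);hi=np.array([2.94,2.17,2.56,4.37,3.11,2.88])
def ik(x,R,j0):
    f=lambda j:np.r_[(fk(P,j)[0]-x)/100,(fk(P,j)[1].inv()*R).as_rotvec()]
    r=least_squares(f,np.clip(j0,lo+.01,hi-.01),bounds=(lo,hi));return r.x,np.abs(r.fun).max()
E
python3 - <<'E'
from k import *
print(P.round(2),K.cost,np.abs(K.fun).max())
q=D[3][2];R=Ro.from_quat([q[1],q[2],q[3],q[0]]);V=Ro.from_quat([-.089,.996,0,0])
ey=np.array([-.177,.984,0])
for cx,cy,z in((90,255,120),(70,255,34),(16,255,34),(16,255,62)):
  for al in(40,45,50):
    x=np.array([549.6+.984*cx-.177*cy,62+.177*cx+.984*cy,z])
    j,e=ik(x,Ro.from_rotvec(ey*np.deg2rad(90-al))*V,D[3][0])
    B=Z(j[0])*Y(j[1]);el=Z(j[0]).apply([P[1],P[6],P[0]])+B.apply([0,0,P[2]]);w=el+(B*Y(j[2])).apply([P[4],0,P[3]])
    print(cx,z,al,j.round(2),round(e,3),'elbow',el.round(),'wrist',w.round())
E
```

```text
[193.7  -20.97 450.7  412.53  33.15 244.22 115.8    1.57] 4.442991431244387 1.5199619772684514
90 120 40 [ 0.29  1.33  0.19  0.17  2.41 -1.36] 0.074 elbow [366. 231. 302.] wrist [762. 350. 290.]
90 120 45 [ 0.3   1.32  0.19  0.14  2.38 -1.38] 0.022 elbow [363. 234. 305.] wrist [758. 356. 296.]
90 120 50 [ 0.3   1.25  0.3   0.11  2.28 -1.41] 0.0 elbow [354. 233. 335.] wrist [747. 357. 307.]
70 34 40 [ 0.3   1.4   0.28  0.13  2.33 -1.4 ] 0.0 elbow [370. 237. 269.] wrist [757. 358. 191.]
70 34 45 [ 0.31  1.31  0.43  0.11  2.18 -1.42] 0.0 elbow [361. 235. 309.] wrist [743. 356. 207.]
70 34 50 [ 0.31  1.24  0.55  0.09  2.05 -1.43] 0.0 elbow [351. 233. 342.] wrist [728. 353. 221.]
16 34 40 [ 0.31  1.2   0.71  0.12  2.1  -1.43] 0.0 elbow [344. 233. 358.] wrist [704. 349. 191.]
16 34 45 [ 0.31  1.14  0.79  0.11  1.99 -1.43] 0.0 elbow [334. 230. 382.] wrist [690. 346. 207.]
16 34 50 [ 0.32  1.08  0.87  0.09  1.88 -1.44] 0.0 elbow [322. 228. 405.] wrist [675. 344. 221.]
16 62 40 [ 0.31  1.16  0.71  0.12  2.14 -1.42] 0.0 elbow [338. 231. 372.] wrist [704. 349. 219.]
16 62 45 [ 0.31  1.11  0.78  0.11  2.03 -1.43] 0.0 elbow [327. 228. 395.] wrist [690. 346. 235.]
16 62 50 [ 0.32  1.05  0.86  0.1   1.92 -1.43] 0.0 elbow [316. 226. 418.] wrist [675. 344. 249.]
```

The kinematic fit agrees to about 1.5 mm, and the far-side approach is well inside the joint ranges. I'll descend beside the lever and then slide in low.

```bash
python3 -m jog '[{"delta_pos":[0,4,-40],"angular":[0,0,0],"fingers":0},{"delta_pos":[0,8,-80],"angular":[0,0,0],"fingers":0},{"delta_pos":[0,8,-115],"angular":[0,0,0],"fingers":0},{"delta_pos":[0,8,-140],"angular":[0,0,0],"fingers":0},{"delta_pos":[0,8,-152],"angular":[0,0,0],"fingers":0},{"delta_pos":[0,8,-158],"angular":[0,0,0],"fingers":0},{"delta_pos":[0,8,-158],"angular":[0,0,0],"fingers":0}]'
python3 - <<'E'
from h import *
s=ctrl.sense();print(s['joints'].round(3),s['eef_pos'])
c=cam('scene');cv2.imwrite('pics/s8.png',cv2.resize(c['pixels'][150:270,380:540],(800,600)))
E
```

```text
time_s: 15.75
eef_pos: [573.3, 326.3, 37.9]
ee_rot: [-0.325, -0.083, 0.941, -0.035]
force: [-0.7, -0.6, -0.1]
grip_width: -0.0
grip_force: 0.0
[ 0.313  1.225  0.566  0.081  2.013 -1.425] [573.29917116 326.2724067   37.89650244]
```

```bash
python3 -m jog '[{"delta_pos":[-12,-2,-2],"angular":[0,0,0],"fingers":0},{"delta_pos":[-24,-4,-2],"angular":[0,0,0],"fingers":0},{"delta_pos":[-32,-6,-2],"angular":[0,0,0],"fingers":0}]';python3 -m jog '[{"delta_pos":[-6,-1,0],"angular":[0,0,0],"fingers":0},{"delta_pos":[-12,-2,0],"angular":[0,0,0],"fingers":0}]';python3 -m jog '[{"delta_pos":[-5,-1,0],"angular":[0,0,0],"fingers":0},{"delta_pos":[-9,-2,0],"angular":[0,0,0],"fingers":0}]'
```

```text
time_s: 16.18
eef_pos: [541.0, 320.2, 36.6]
ee_rot: [-0.325, -0.083, 0.941, -0.035]
force: [0.6, 1.2, 0.4]
grip_width: -0.004
grip_force: 0.0
time_s: 16.42
eef_pos: [529.1, 318.0, 35.9]
ee_rot: [-0.325, -0.083, 0.941, -0.036]
force: [0.2, 0.1, 0.0]
grip_width: -0.003
grip_force: 0.0
time_s: 16.68
eef_pos: [520.0, 315.9, 35.4]
ee_rot: [-0.325, -0.083, 0.941, -0.036]
force: [-1.1, -0.2, -0.8]
grip_width: -0.001
grip_force: 0.0
```

In place under the tail with no contact. I'll lift by feel.

```bash
python3 -m jog '[{"delta_pos":[0,0,4],"angular":[0,0,0],"fingers":0},{"delta_pos":[0,0,8],"angular":[0,0,0],"fingers":0}]';python3 -m jog '[{"delta_pos":[0,0,4],"angular":[0,0,0],"fingers":0}]';python3 -m jog '[{"delta_pos":[0,0,4],"angular":[0,0,0],"fingers":0}]'; python3 -m jog '[{"delta_pos":[0,0,3],"angular":[0,0,0],"fingers":0}]'
```

```text
time_s: 16.92
eef_pos: [520.4, 316.0, 43.8]
ee_rot: [-0.325, -0.083, 0.941, -0.036]
force: [-0.5, 0.3, 0.3]
grip_width: 0.001
grip_force: 0.1
time_s: 17.05
eef_pos: [520.4, 316.0, 47.7]
ee_rot: [-0.325, -0.083, 0.941, -0.036]
force: [-0.2, -0.7, -0.8]
grip_width: -0.001
grip_force: 0.5
time_s: 17.18
eef_pos: [520.3, 316.0, 51.6]
ee_rot: [-0.325, -0.083, 0.941, -0.036]
force: [0.9, 1.4, -1.8]
grip_width: 0.001
grip_force: 0.6
time_s: 17.3
eef_pos: [520.3, 316.1, 54.6]
ee_rot: [-0.325, -0.083, 0.941, -0.036]
force: [0.8, 1.0, -2.5]
grip_width: -0.0
grip_force: 1.1
```

```bash
python3 -m jog '[{"delta_pos":[0,0,3],"angular":[0,0,0],"fingers":0}]';python3 -m jog '[{"delta_pos":[0,0,3],"angular":[0,0,0],"fingers":0}]'; python3 -m jog '[{"delta_pos":[0,0,2],"angular":[0,0,0],"fingers":0}]'
```

```text
time_s: 17.42
eef_pos: [520.3, 316.1, 57.3]
ee_rot: [-0.325, -0.083, 0.941, -0.036]
force: [1.4, 2.7, -3.3]
grip_width: -0.004
grip_force: 1.7
time_s: 17.55
eef_pos: [520.2, 316.1, 60.4]
ee_rot: [-0.325, -0.083, 0.941, -0.036]
force: [2.9, 2.9, -3.4]
grip_width: 0.002
grip_force: 1.9
time_s: 17.68
eef_pos: [520.3, 316.1, 62.5]
ee_rot: [-0.325, -0.083, 0.941, -0.036]
force: [2.1, 4.2, -1.8]
grip_width: 0.003
grip_force: 1.8
```

```bash
python3 -m jog '[{"delta_pos":[0,0,1.5],"angular":[0,0,0],"fingers":0},{"delta_pos":[0,0,1.5],"angular":[0,0,0],"fingers":0}]'; python3 -m jog '[{"delta_pos":[0,0,1.5],"angular":[0,0,0],"fingers":0},{"delta_pos":[0,0,1.5],"angular":[0,0,0],"fingers":0}]'
```

```text
time_s: 17.92
eef_pos: [520.3, 316.0, 64.0]
ee_rot: [-0.325, -0.083, 0.941, -0.036]
force: [2.2, 3.2, -1.7]
grip_width: -0.003
grip_force: 1.9
time_s: 18.18
eef_pos: [520.2, 316.0, 65.5]
ee_rot: [-0.325, -0.083, 0.941, -0.036]
force: [3.6, 3.9, -2.0]
grip_width: -0.001
grip_force: 1.8
```

Run:
```python
from h import *
C=[cam('top'),cam('scene')]
b=cv2.resize(C[1]['pixels'][150:250,400:530],(780,600))
cv2.imwrite('pics/s9.png',b)
for z,y in((218,223),(105,257),(53,242)):print(((proj(C[1],[549.6-.177*y,62+.984*y,z])-[400,150])*6).round())
```

```text
[347. 363.]
[356. 487.]
[301. 531.]
```

View pics/s9.png

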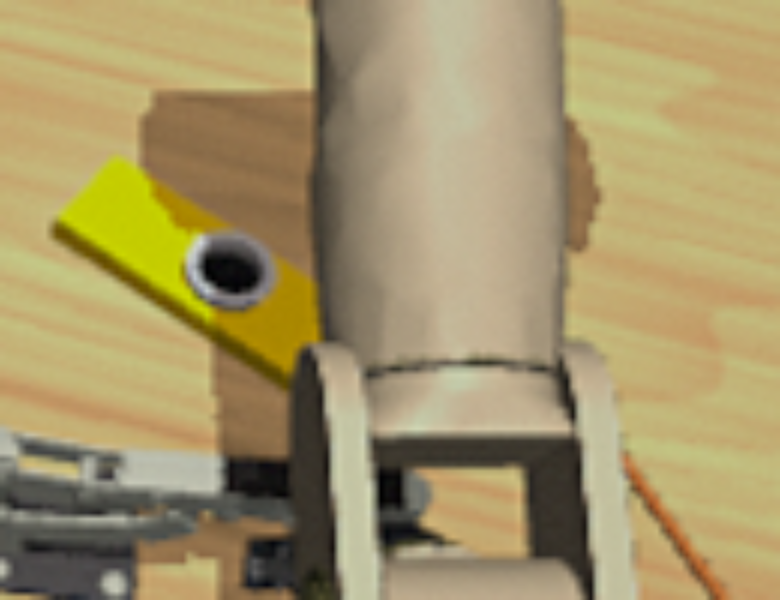

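The handle is still locked; its end shows at (415,490). The sideways reaction says only the finger's edge is catching the tail's end. I'll lower, lean the tool a little flatter, and re-engage nearer the middle of the tail.

```bash
python3 -m jog '[{"delta_pos":[0,0,-15],"angular":[0,0,0],"fingers":0},{"delta_pos":[0,0,-30],"angular":[0,0,0],"fingers":0},{"delta_pos":[10,0,-30],"angular":[-0.016,0.089,0],"fingers":0},{"delta_pos":[10,-10,-31],"angular":[-0.016,0.089,0],"fingers":0},{"delta_pos":[4,-12,-31.5],"angular":[-0.016,0.089,0],"fingers":0},{"delta_pos":[0,-12.5,-31.5],"angular":[-0.016,0.089,0],"fingers":0}]';python3 -m jog '[{"delta_pos":[0,0,5],"angular":[0,0,0],"fingers":0},{"delta_pos":[0,0,10],"angular":[0,0,0],"fingers":0}]';python3 -m jog '[{"delta_pos":[0,0,4],"angular":[0,0,0],"fingers":0}]';python3 -m jog '[{"delta_pos":[0,0,4],"angular":[0,0,0],"fingers":0}]'
```

```text
time_s: 19.02
eef_pos: [519.5, 303.4, 34.5]
ee_rot: [-0.367, -0.082, 0.926, -0.04]
force: [0.8, 0.1, 1.1]
grip_width: -0.001
grip_force: 0.0
time_s: 19.27
eef_pos: [520.2, 303.7, 44.8]
ee_rot: [-0.367, -0.082, 0.926, -0.04]
force: [1.1, 0.3, -0.6]
grip_width: -0.004
grip_force: 0.3
time_s: 19.4
eef_pos: [520.4, 303.6, 48.5]
ee_rot: [-0.367, -0.082, 0.926, -0.04]
force: [1.6, 0.4, -0.3]
grip_width: -0.002
grip_force: 0.5
time_s: 19.52
eef_pos: [520.3, 303.6, 52.1]
ee_rot: [-0.367, -0.082, 0.926, -0.04]
force: [1.3, 1.5, -1.6]
grip_width: -0.003
grip_force: 0.9
```

```bash
python3 -m jog '[{"delta_pos":[0,0,3],"angular":[0,0,0],"fingers":0}]';python3 -m jog '[{"delta_pos":[0,0,3],"angular":[0,0,0],"fingers":0}]';python3 -m jog '[{"delta_pos":[0,0,3],"angular":[0,0,0],"fingers":0}]';python3 -m jog '[{"delta_pos":[0,0,3],"angular":[0,0,0],"fingers":0}]'
```

```text
time_s: 19.65
eef_pos: [520.3, 303.6, 54.9]
ee_rot: [-0.367, -0.082, 0.926, -0.04]
force: [1.0, 3.1, -3.0]
grip_width: -0.002
grip_force: 1.7
time_s: 19.77
eef_pos: [520.2, 303.7, 57.7]
ee_rot: [-0.367, -0.082, 0.926, -0.04]
force: [2.5, 3.2, -2.2]
grip_width: -0.001
grip_force: 1.9
time_s: 19.9
eef_pos: [520.2, 303.6, 60.9]
ee_rot: [-0.368, -0.082, 0.926, -0.04]
force: [3.2, 4.4, -2.9]
grip_width: -0.002
grip_force: 1.9
time_s: 20.02
eef_pos: [520.2, 303.5, 64.1]
ee_rot: [-0.368, -0.082, 0.926, -0.04]
force: [1.7, 3.2, -2.7]
grip_width: 0.002
grip_force: 1.7
```

Run:
```python
from h import *
c=cam('scene')['pixels'][150:250,400:530]; o=cv2.resize(cv2.imread('pics/s9.png'),(130,100),interpolation=cv2.INTER_AREA)
d=cv2.absdiff(c,o).max(2)
g=c.mean(2).astype(int)
for y in range(66,96,2): print(y,' '.join('%3d'%v for v in g[y,0:76:3]))
print('diff handle area',d[70:90,0:48].mean())
print(ctrl.sense()['force'])
```

```text
66 161 153 146 147 153 159 163 165 166 163 161 127 113 114 118  35 158 150 116 133 145 145 150 169 144 135
68 163 163 163 155 146 145 149 158 160 167 170 126 105 106 115  43 154 165 123  78  54  83 115 121 138 118
70 160 162 163 163 162 159 156 144 146 154 158 123 113 112 114  49 156 171 136 130 154 168 182 190 188 182
72 173 157 180 165 163 164 165 163 160 148 144 115 101 108 105  48 164 176 167 131 146 161 179 181 178 174
74 180 114  75 104 129 175 179 171 165 159 158  99  91  98  95  50 139 182 191 137 159 177 182 180 173 174
76 117 160 143  97  62 147  79 178 184 185 184 184 162  41  36  50  95 185 196 152 170 186 186 178 173 173
78 127 150 184 177 171 158  67 171 183 183 181 180 145  14  26  47  61 186 195 179 193 203 190 186 186 188
80  93  76  77 102 125 159 149 197 194 189 186 184 172  20  26  50  47 187 199  65  61  55  60  62  66  69
82  67  84  85  80  67 101  88  76  80 109  98 118 117  62  40  49  28 186 199  51  55  56  56  56  54  53
84 115  41  43  65  65  64  60  65  71  89  72  80  81  72  65  50  21 187 197  52  60  58  62  57  65  67
86 110 152 133 153 147 173 176 141 132 106 104  96  72  89  94  51  18 187 193  76  73  65  62  81 165 163
88  82  81  78  77  76  73  72  88  76  78  74 107 100 103 104  51  30 188 191  84 107 112 142 164 159 159
90  83  65  45  59  62  65  73  70  98 109 110 115 115  63  25  49  27 187 187  25  24  49 128 162 156 156
92  76  77  70  69  62  51  44  37 122 116 110 112  75  15  49  50  36 189 188   8  23  23  15 134 165 158
94 185  72  72  73  75  76  70  73 156 162 159 110  74  46  47  48  40 192 189   3  36  44  39  11 104 174
diff handle area 11.760416666666666
[ 1.41871417  3.4623732  -2.20853731]
```

Still locked. The force build-up suggests real contact began nearer z≈50, which makes the lift about 13 mm, just short of the break. I'll keep lifting gently.

```bash
python3 -m jog '[{"delta_pos":[0,0,2],"angular":[0,0,0],"fingers":0}]';python3 -m jog '[{"delta_pos":[0,0,2],"angular":[0,0,0],"fingers":0}]';python3 -m jog '[{"delta_pos":[0,0,2],"angular":[0,0,0],"fingers":0}]'
```

```text
time_s: 20.2
eef_pos: [520.2, 303.4, 66.0]
ee_rot: [-0.368, -0.082, 0.925, -0.04]
force: [3.1, 2.9, -2.0]
grip_width: -0.002
grip_force: 1.7
time_s: 20.32
eef_pos: [520.2, 303.4, 68.1]
ee_rot: [-0.368, -0.082, 0.925, -0.04]
force: [0.9, 3.8, -1.6]
grip_width: 0.003
grip_force: 1.4
time_s: 20.45
eef_pos: [520.2, 303.3, 70.1]
ee_rot: [-0.368, -0.082, 0.925, -0.04]
force: [1.0, 0.4, -0.8]
grip_width: 0.003
grip_force: 1.0
```

```bash
python3 -m jog '[{"delta_pos":[0,0,0],"angular":[0,0,0],"fingers":0},{"delta_pos":[0,0,0],"angular":[0,0,0],"fingers":0}]'
python3 - <<'E'
from h import *
c=cam('scene')['pixels'][150:250,400:530]; o=cv2.resize(cv2.imread('pics/s9.png'),(130,100),interpolation=cv2.INTER_AREA)
d=cv2.absdiff(c,o).max(2)
g=c.mean(2).astype(int)
for y in range(50,96,3): print(y,' '.join('%3d'%v for v in g[y,0:76:3]))
print('diff handle area',d[70:90,0:48].mean())
E
```

```text
time_s: 20.7
eef_pos: [520.1, 303.2, 70.0]
ee_rot: [-0.368, -0.082, 0.925, -0.04]
force: [-0.2, -0.1, 0.2]
grip_width: 0.001
grip_force: 0.0
50 170 171 167 167 161 163 169 175 169  60 108  94  89 123  98 105  66  93 116 138 150 160 170 174 176 176
53 174 165 158 167 170 168 164 162 163 175  92  57 105 105 103 103  72  94 111 126 151 164 172 175 176 176
56 167 166 170 171 167 161 164 169 165 159 161 102  52  86 104 101  75  93 115 126 150 156 164 178 176 176
59 169 167 163 168 166 169 171 168 164 162 166 112 114  65  57 108  79  89 117 123 150 151 165 179 176 176
62 156 163 165 170 167 165 163 168 166 168 172 112 112 119  57  31  43  75 116 123 149 152 165 179 177 174
65 151 144 147 155 162 165 165 168 164 160 168 126 104  23   9  52 145 150 131 127 136 124 155 171 158 139
68 163 164 162 157 146 147 149 160 153 145 146 144 107  18  10  51 157 168 160 105 137 152 181 194 196 185
71 156 160 165 170 159 129 103  82 147 145 147 152 101  86  70  48  73 178 187 126 145 159 175 180 178 174
74 138 161 149  76  81 117 111 132 137 101 103  77  81  74  88  49  26 185 190 143 163 178 185 179 174 174
77  78  71 150 170 146 114  93  84  87 137 163 134 109 109 102  50  14 188 191 175 195 204 196 192 191 189
80  80 124 110  81 116 159 140 170  88  34  93 105  99 106 115  48  28 188 189  42  55  53  54  53  52  53
83  78  56  53  82  81  78  63  64  65  60 160 173  72 108 117  48  33 191 187  63  61  60  64  65  68  65
86 109 141 133 153 147 174 177 139 140 112 106  92  79  86 121  49  37 192 189  91 107 106 148 159 162 159
89  82  78  82  85  84  83  80  80  81  75  94 112 114  63  32  51  44 196 187  42  31  43 127 162 158 158
92  75  76  67  68  59  52  42  35 118 113 157 131  81  16  53  49  44 196 189  36  30  33  29  30 165 163
95 181  73  75  73  72  72 136  64 161 166 171 112  72  52  46  49  49 194 186  85  70 133 158 145  77   4
diff handle area 45.671875
```

The clamp has sprung open: the handle moved up in the image and forces are at zero. I'll back out sideways, then up and away.

```bash
python3 -m jog '[{"delta_pos":[15,3,0],"angular":[0,0,0],"fingers":0},{"delta_pos":[35,6,0],"angular":[0,0,0],"fingers":0},{"delta_pos":[50,9,0],"angular":[0,0,0],"fingers":0},{"delta_pos":[50,9,30],"angular":[0.073,-0.406,0],"fingers":0},{"delta_pos":[50,9,70],"angular":[0.147,-0.817,0],"fingers":0},{"delta_pos":[50,9,120],"angular":[0.147,-0.817,0],"fingers":0},{"delta_pos":[50,9,180],"angular":[0.147,-0.817,0],"fingers":0},{"delta_pos":[50,9,240],"angular":[0.147,-0.817,0],"fingers":0},{"delta_pos":[50,9,260],"angular":[0.147,-0.817,0],"fingers":0},{"delta_pos":[50,9,260],"angular":[0.147,-0.817,0],"fingers":0}]'; python3 -m jog '[{"delta_pos":[-60,20,0],"angular":[0,0,0],"fingers":0},{"delta_pos":[-120,40,0],"angular":[0,0,0],"fingers":0},{"delta_pos":[-180,70,0],"angular":[0,0,0],"fingers":0},{"delta_pos":[-240,110,-10],"angular":[0,0,0],"fingers":0},{"delta_pos":[-290,140,-20],"angular":[0,0,0],"fingers":0},{"delta_pos":[-320,160,-20],"angular":[0,0,0],"fingers":0},{"delta_pos":[-320,160,-20],"angular":[0,0,0],"fingers":0}]'
python3 - <<'E'
from h import *
C=[cam('top'),cam('scene')]
for n,c in zip('ts',C):
    u,v=proj(c,[549,62,18]).round().astype(int);r=40;x0,y0=u-r,v-r
    w=c['pixels'][y0:v+r,x0:u+r];h=cv2.cvtColor(w,cv2.COLOR_BGR2HSV);g=w.mean(2)
    m=((h[...,1]<50)&(g>90)).astype(np.uint8)
    poly=np.array([proj(c,[549.6+s*.984-t*.177,62+s*.177+t*.984,18])-[x0,y0] for s,t in((-112,-45),(112,-45),(112,40),(-112,40))]).astype(np.int32)
    k=np.zeros_like(m);cv2.fillPoly(k,[poly],1);m=cv2.morphologyEx(m*k,cv2.MORPH_OPEN,np.ones((3,3)))
    P=np.array([ray(c,p[0]+x0,p[1]+y0,18)[:2] for p in cv2.findNonZero(m)[:,0]],np.float32)
    R=cv2.minAreaRect(P);print(n,np.round(R[0],1),np.round(R[1],1),round(R[2],1))
# difference of the scene vs start, outside known areas
for n,c in zip(('top','scene'),C):
    d=cv2.absdiff(c['pixels'],cv2.imread(f'pics/{n}0.png')).max(2);m=cv2.morphologyEx((d>45).astype(np.uint8),cv2.MORPH_OPEN,np.ones((3,3)))
    nl,l,st,ce=cv2.connectedComponentsWithStats(m);print(n,[(st[i].tolist()) for i in range(1,nl) if st[i,4]>15])
# open clamp: handle tip similar to start?
# pull front rim in scene: lower (near) edge row of bright ring profile along column
c=C[1];o=cv2.imread('pics/scene0.png')
for z in(21,28):
    print(z,[proj(c,[549.6+.984*s-.177*t,62+.177*s+.984*t,z]).round(1).tolist() for s,t in((26,0),(0,-26),(18,-18))])
u,v=proj(c,[575,66,21]).astype(int)
g=c['pixels'].mean(2).astype(int)
print(u,v);print(g[v-8:v+8,u-12:u+12])
s=ctrl.sense();print(s['time_s'],s['force'],s['eef_pos'])
E
```

```text
time_s: 22.0
eef_pos: [570.2, 312.5, 331.4]
ee_rot: [0.038, -0.085, 0.996, -0.003]
force: [-0.6, -0.3, -1.4]
grip_width: 0.002
grip_force: 0.0
time_s: 22.88
eef_pos: [247.5, 473.3, 307.8]
ee_rot: [0.035, -0.087, 0.996, -0.004]
force: [-0.0, -0.7, -0.8]
grip_width: -0.0
grip_force: 0.0
t [548.7  60.7] [198.7  62.1] 10.0
s [549.6  62.2] [197.5  60.8] 10.5
top [[263, 200, 5, 8, 26], [345, 202, 18, 13, 150], [6, 314, 10, 7, 57], [34, 318, 11, 13, 97], [0, 331, 84, 69, 2229], [112, 337, 6, 6, 28], [74, 345, 7, 8, 39], [113, 365, 7, 7, 23]]
scene [[539, 0, 82, 56, 994], [499, 4, 14, 13, 107], [513, 19, 92, 85, 1929], [509, 38, 11, 5, 42], [437, 56, 10, 6, 35], [598, 58, 20, 30, 256], [619, 63, 6, 11, 44], [540, 91, 17, 15, 132], [570, 105, 17, 9, 94], [522, 122, 18, 21, 195], [573, 126, 9, 6, 31], [552, 135, 26, 24, 336], [541, 137, 12, 10, 96], [528, 180, 6, 5, 27], [525, 186, 10, 8, 61], [290, 196, 17, 16, 179], [368, 232, 11, 6, 47], [364, 235, 19, 10, 97], [362, 252, 13, 6, 43], [362, 260, 19, 5, 59]]
21 [[372.5, 239.9], [365.3, 231.9], [367.2, 237.0]]
28 [[372.7, 238.9], [365.5, 230.9
[... 1029 characters left out ...]
42 157]
 [171 174 151 145 148 151 147 146 147 147 147 140 137 135 131 128 137 145
  146 148 146 146 134 148]
 [171 172 134 137 151 151 146 147 145 141 147 149 149 148 148 146 146 148
  147 146 148 150 149 155]
 [168 169 155 148 151 154 152 149 146 144 145 147 146 142 148 148 151 149
  148 146 147 148 160 163]
 [170 174 155 148 151 154 150 149 148 146 146 146 146 144 148 148 145 148
  148 146 144 145 131 148]
 [172 174 141 138 151 153 153 153 150 149 148 145 139 142 150 147 145 148
  146 149 144 143 150 160]
 [172 177 147 142 153 152 152 151 148 149 151 145 145 148 149 147 145 151
  147 147 146 142 162 169]]
22.975 [ 0.21455947 -0.6410187  -0.03640064] [250.17821654 472.17436515 308.45238464]
```

Run:
```python
from h import *
c=cam('scene');now=cv2.resize(c['pixels'][180:270,330:440],(400,327));old=cv2.imread('pics/s5.png')[:,400:]
for n,i in(('old',old),('now',now)):
    g=i[205:235,130:190].mean(2)-150
    # sub-pixel centre of the bright rim band (lower part) per column
    w=np.clip(g,10,None)-10;r=np.arange(205,235)[:,None];print(n,((w*r).sum(0)/w.sum(0))[::6].round(1)/3.633)
    f=i[290:320].astype(float); gr=np.abs(np.diff(i[:,150].mean(1)))[280:]; print('board edge',280+gr.argmax())
```

```text
old [        nan         nan 56.75750069 57.63831544 58.24387558 58.46407927
 58.43655381 57.94109551 56.95017892 56.42719516]
board edge 305
now [        nan 56.64739884 57.50068814 58.49160473 59.2898431  59.39994495
 59.12469034 58.82191027 57.30800991 56.50977154]
board edge 305<stdin>:6: RuntimeWarning: invalid value encountered in divide
```

The rim has dropped about 0.85 px, roughly 6 mm and about what full travel needs, and the board has not moved. The clamp is open and the robot is clear, so I'm handing in.

```bash
python3 -c "
from rig import ctrl
print(ctrl.finish_job())"
```

```text
the job is handed in; nothing more can be done
None
```

I've handed the job in: the proud pull was pressed home under the locked clamp, and the clamp was sprung open with the release lever. The front was left lying free on the plate, at about 23 s of the 61 s. By camera, the pull's rim dropped about 6 mm (±1) of the roughly 7 mm it stood proud, so "fully home" is likely but not measured exactly. One joint (j3) briefly read 0.186 against its 0.19 limit during a free move.

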